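# Hold the date-stone bin unlocked with its key

## Task

Take the key with the square head out of the wooden key stand, push it fully home into the lock on top of the mirrored date-stone bin (the pins stick a little on the way, so keep it straight, press on and rock it slightly), and only then turn it clockwise a quarter turn, as far as it goes. The lock springs back, so finish while still gripping the key and holding it turned, with the bin's front tipped out. Leave the round-headed key standing in its slot and do not disturb the cups or anything else on the console.

Things in the scene. Friction and masses are not known exactly. Their poses are not given: they have to be found in the camera images.
- bin_key: steel key to use, upright in either slot of the stand, about 60 g. Square head 36 wide (x) x 10 thick (y), with a window near its top, over a flat blade 14 (x) x 5 (y) x 34 long with scalloped cuts on both edges and a slim 6 x 2.5 nose. Origin: blade's tip; z up to the head (head z = 34 to 84, solid to 70). Grip it across the 10 mm (along y), e.g. at z = 61. Works either way round.
- key_shoulder (a point): point on the key's centre line at the underside of its head, 34 above the tip, axes as the key; at point keyway when fully home. Two pairs of sprung pins, 14 and 24 below the collar, poke 1.8 into the slot's two ends: they resist at about 12 to 20 mm and again, harder, at 24 to 31 mm of entry, taking roughly 5 to 15 N of push, and drop into the key's cuts when it is home, 34 deep.
- keyway (a point): centre of the lock's mouth, level with the top of its brass collar (52 in diameter, 86 above the table, 6 above the bin's top). z up, x along the slot, y across it; turns with the cylinder. Slot 15.2 (x) x 6.2 (y), from 3 below the collar's top, 38 deep, with 45-degree lips on its long sides.
- cylinder (a joint): angle of the lock cylinder in rad: 0 at rest, grows clockwise seen from above, stop at 1.5 (about a quarter turn). A spring returns it: 0.03 N m at 0, 0.10 N m at the stop. It draws the bin's front panel out by a quarter of its angle. The key has about 0.1 rad of play in the slot.
- stone_bin: the fixed mirrored table-top bin for date stones, brass edged, 150 x 150 x 80 tall, its tilt-out front panel on its -x side (tips out by about 25 mm at its top edge when unlocked), the lock in the middle of its top. Origin: centre of its underside; z up.
- key_stand: the fixed dark wooden key stand, 150 (x) x 50 (y) x 42 tall, with two slots along its x at x = -36 and +36, each 15.6 x 6.6, 38 deep; a key's head rests on its top. Origin: centre of its underside.
- round_key: the other steel key, to be left alone: round head 40 in diameter x 10 thick, plain blade, standing in the other slot of the stand. Origin: the blade's tip, z up to the head (top at z = 73).
- tray: gold-tone steel tray, 150 x 340 x 16 tall, at the far middle of the top. Origin: centre of its underside.
- finjan_a: small ceramic cup, 62 in diameter, 48 tall, on the tray. Origin: centre of its foot.
- finjan_b: small ceramic cup like finjan_a, on the tray. Origin: centre of its foot.
- finjan_c: small ceramic cup like finjan_a, on the table between the stand and the bin. Origin: centre of its foot.
- coasters: plastic coaster set in its holder, 100 x 98 x 26 tall, between the stand and the bin. Origin: centre of its underside.
- dallah: chrome coffee pot, 230 tall, body 116 in diameter, spout reaching 125 along x and handle 95 along -x, at the far left. Origin: centre of its foot.
- date_dish: hexagonal glass date dish with a domed cover, 150 across, 109 tall, at the far right. Origin: centre of its underside.

How it is judged:
By the outcome, as a careful person would: the job done as asked, in the order asked, and still so for the second after the job is handed in, while the arm keeps its last pose, push and grip.
It also fails if it takes over 51 s, if anything falls off the work surface, if the arm or the gripper's body presses on something with over 40 N, if the wrist force passes 120 N, or if a joint passes its speed limit or range.

## Robot

A 7-joint arm with a two-finger parallel gripper is mounted at the origin on the work surface. World frame = base frame: x ahead of the robot, y to its left, z up, the work surface at z = 0. Lengths are in m, angles in rad, forces in N, time in s.
With the tool pointing down it reaches from about 0.425 to 0.875 m from the base axis. Payload 4.7 kg.
Tool frame: the origin (TCP) lies at the very end of the fingers, on their centre line; the grasp point (between the pads) lies 19 mm behind it; z points along the fingers, x is the direction in which the jaws open and shut, and the axes are right-handed (so a half turn about z gives the same grasp; the last joint's range is limited). The gripper opens to 87 mm and grips with 3 to 60 N. Pads are 19 mm wide; open, the fingers measure 117 mm over their backs; the gripper's body (75 mm by 190 mm) begins 51 mm behind the grasp point.
Start: joints at [-1.151, 0.321, -0.07, 1.45, 0.023, 1.371, -0.057], TCP at [0.257, 0.597, 0.223] pointing down, gripper open.
Joint ranges: [-2.86, 2.86], [-0.3, 2.09], [-1.38, 1.24], [0.06, 2.45], [-1.56, 4.7], [0.09, 2.05], [-2.69, 2.69]. Speed limits (rad/s): [2.57, 2.57, 3.14, 3.14, 3.14, 3.14, 3.14].

## Interface

Orientations are given as [roll, pitch, yaw] about the fixed x, y, z axes, in that order (R = Rz(yaw) Ry(pitch) Rx(roll)).
In Python, from cell import r gives the robot as it stands. Calls block until the motion is done:
- r.move_pose(position, orientation): joint-space move of the TCP to a pose.
- r.move_straight(position, frame=None, feed=0.15): straight line of the TCP; frame=None keeps the orientation; feed is the mean speed in m/s.
- r.set_joints(angles): joint-space move.
- r.open_gripper() and r.grasp(): open the fingers fully, or close them until they stop; the grip force is fixed at half the most.
- r.dwell(seconds).
- r.inverse_kinematics(position, orientation): joint angles nearest the present ones, or None.
- r.observe(): the state.
- r.snapshot(name): name is "side" or "top" or "wrist"; returns a dict with "image" (420x560x3 uint8, blue, green, red), "intrinsics" (3x3 intrinsics, pixels), "position" and "rotation" of the camera in the world; the wrist camera has in their place "hand_eye" (4x4, takes a point from camera to tool coordinates, whose origin is the TCP and whose axes are the tool frame's). Camera axes: x right, y down, z forward; pixel columns grow to the right and rows downward; lengths in m; the calibration is good to about 2 mm. The wrist camera is an equidistant fisheye: a pixel r from the principal point sees the ray r / f radians off the axis. A picture is of the moment at which its call begins: read the wrist's pose just before it. There is no depth.
A pose or a line that the arm cannot do raises r.MotionError and nothing moves.
- r.job_done(): hands the job in, once; it reports no verdict.
The state is a dict: "time_s": time; "joints": joint angles; "joint_vel": joint speeds; "tau": joint torques, N m; "tcp_pos": TCP position; "tcp_rot": TCP orientation; "ft_force": force on the tool from outside, world axes, zero at the start; "torque": the same for the moment, N m; "opening": finger opening in m.
Only numpy, scipy, OpenCV 4.12 (cv2) and the standard library are available. Lean on these libraries where they do the work, as an engineer would, in place of code of your own. Each camera call takes 0.05 s, during which the arm holds its last target. There are 200 camera calls.

## Working session

There is one attempt and no reset: what is moved stays moved. The work goes in short steps, each a Python script; the robot and the scene stay as the last script left them, time stands still between calls to the robot, and variables do not carry over. Pictures are saved under pics/ and viewed, about 8 in all and at most 12, crops included, and the job is handed in when it is done.

```bash
ls; mkdir -p pics; python3 - <<'E'
from cell import r
import cv2,pickle
o=r.observe();print(o)
for n in("side","top"):
    s=r.snapshot(n);cv2.imwrite(f"pics/{n}0.png",s["image"]);pickle.dump(s,open(f"{n}0.pkl","wb"));print(n,s["intrinsics"],s["position"],s["rotation"])
s=r.snapshot("wrist");print(s["intrinsics"],s["hand_eye"])
E
```

```text
pics
{'time_s': 0.0, 'joints': array([-1.15088502,  0.32180605, -0.070092  ,  1.45165174,  0.0225978 ,
        1.37081074, -0.05690916]), 'joint_vel': array([ 0.00032289,  0.00054212, -0.00110128, -0.0003149 , -0.00089166,
       -0.00122379,  0.00049184]), 'tau': array([-5.08877019e-04, -4.91285527e+01, -4.04332392e-01, -3.12533212e+01,
       -6.39488082e-02,  4.37767943e-02,  1.79904182e-04]), 'tcp_pos': array([0.25642138, 0.59668682, 0.22148426]), 'tcp_rot': array([3.14149877e+00, 1.88644269e-03, 1.16501227e+00]), 'ft_force': array([-0.42022601, -0.90590014, -0.18236294]), 'torque': array([-0.00040775, -0.02461137, -0.02345422]), 'opening': 0.08725065730318983}
side [[532.14123675   0.         288.06043976]
 [  0.         532.14123675 201.09039317]
 [  0.           0.           1.        ]] [0.18359299 0.82576919 1.1971204 ] [-2.46206912  0.01246978 -2.67937686]
top [[407.06833884   0.         277.18766767]
 [  0.         407.06833884 214.58913872]
 [  0.           0.           1.        ]] [ 0.5222712  -0.01198757  1.17578745] [-3.07519724  0.00595273 -1.56397945]
[[325.1922621    0.         276.72409582]
 [  0.         325.1922621  210.79177829]
 [  0.           0.           1.        ]] [[ 9.99997506e-01  4.80169092e-04  2.18118837e-03 -1.42721901e-03]
 [-1.12095245e-03  9.52604464e-01  3.04209596e-01 -8.46585233e-02]
 [-1.93173773e-03 -3.04211282e-01  9.52602627e-01 -1.62164552e-01]
 [ 0.00000000e+00  0.00000000e+00  0.00000000e+00  1.00000000e+00]]
```

View pics/top0.png

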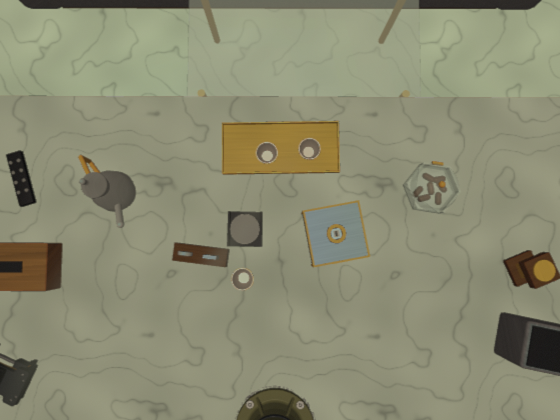

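View pics/side0.png

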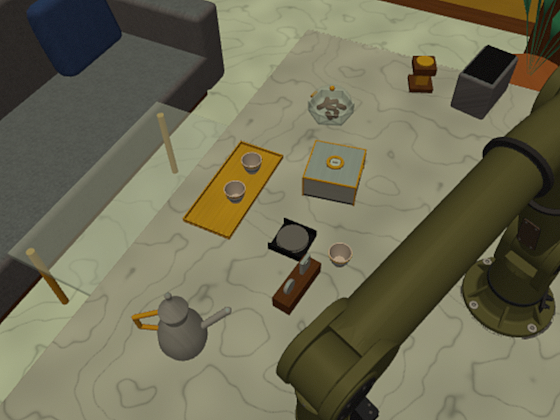

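The top view shows the stand at about (200,254) with keys near (184,254) and (209,257), and the lock at (336,233). The side view shows the keys at about (290,285) and (303,262). Next I'll zoom in and cast rays.

```bash
cat > h.py <<'E'
import numpy as np,cv2,pickle
from scipy.spatial.transform import Rotation as R
def ray(s,u,v):
    K=s["intrinsics"];d=R.from_euler("xyz",s["rotation"]).as_matrix()@np.array([(u-K[0,2])/K[0,0],(v-K[1,2])/K[1,1],1]);return np.array(s["position"]),d
def onz(s,u,v,z):
    p,d=ray(s,u,v);return p+d*(z-p[2])/d[2]
def wray(s,pos,rot,u,v):
    K=s["intrinsics"];x=np.array([u-K[0,2],v-K[1,2]]);n=np.hypot(*x);t=n/K[0,0]
    d=np.r_[x/max(n,1e-9)*np.sin(t),np.cos(t)];H=s["hand_eye"];M=R.from_euler("xyz",rot).as_matrix()
    return pos+M@H[:3,3],M@H[:3,:3]@d
def wonz(s,pos,rot,u,v,z):
    p,d=wray(s,pos,rot,u,v);return p+d*(z-p[2])/d[2]
E
python3 - <<'E'
from h import *
t=pickle.load(open("top0.pkl","rb"));s=pickle.load(open("side0.pkl","rb"))
for n,p in dict(L=(184,254),Rr=(209,257)).items():print(n,onz(t,*p,.085))
print("lock",onz(t,336.5,233.5,.086),onz(s,335,162,.086))
print("bin corners",[onz(t,*p,.08).round(3) for p in((303,211),(358,202),(369,256),(313,266))])
print("stand corners",[onz(t,*p,.042).round(3) for p in((174,243),(229,249),(227,266),(172,260))])
print("side keys",onz(s,290,285,.085),onz(s,303,262,.085))
c=lambda im,x,y,w,h:cv2.resize(im[y:y+h,x:x+w],(400,300),interpolation=cv2.INTER_CUBIC)
a=np.hstack([c(s["image"],264,250,64,48),c(t["image"],168,232,64,48)])
b=np.hstack([c(s["image"],303,138,64,48),c(t["image"],305,210,64,48)])
cv2.imwrite("pics/z.png",np.vstack([a,b]))
E
```

```text
L [0.48762046 0.24328006 0.085     ]
Rr [0.48011348 0.17627027 0.085     ]
lock [ 0.54505733 -0.16386596  0.086     ] [ 0.53984068 -0.15818365  0.086     ]
bin corners [array([ 0.605, -0.075,  0.08 ]), array([ 0.631, -0.223,  0.08 ]), array([ 0.486, -0.251,  0.08 ]), array([ 0.458, -0.102,  0.08 ])]
stand corners [array([0.517, 0.282, 0.042]), array([0.501, 0.128, 0.042]), array([0.454, 0.133, 0.042]), array([0.469, 0.286, 0.042])]
side keys [0.4778908  0.25579461 0.085     ] [0.47780128 0.18397147 0.085     ]
```

View pics/z.png

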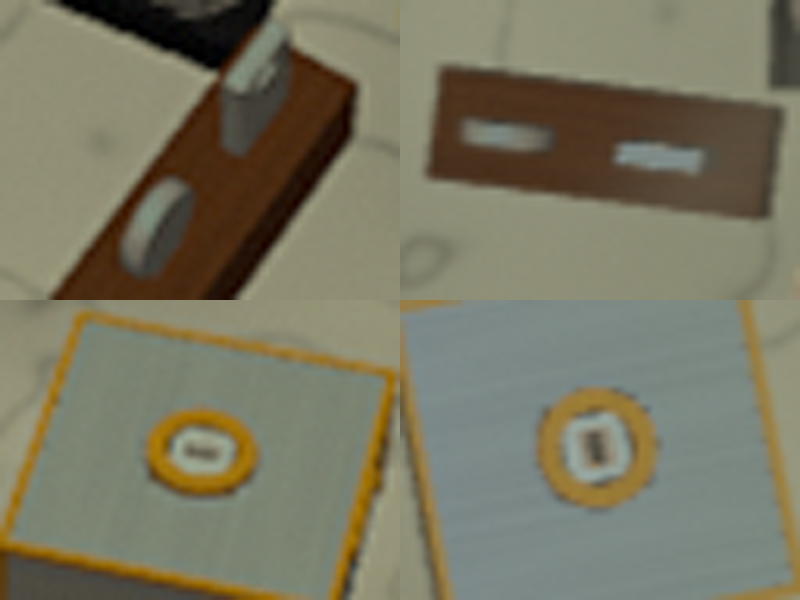

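The square-headed key is the one nearer the bin (y≈0.178), and the slot runs along the bin's x axis (yaw ≈ 10°). I'll go over the top to a pre-grasp pose and look with the wrist camera.

```bash
python3 - <<'E'
from h import *
from cell import r
p=r.observe()["tcp_pos"]
r.move_straight([p[0],p[1],.34],feed=.3)
yaw=np.deg2rad(-6)
print(r.inverse_kinematics([.48,.179,.34],[np.pi,0,yaw]))
r.move_pose([.48,.179,.34],[np.pi,0,yaw])
r.move_straight([.48,.179,.17],feed=.25)
o=r.observe();s=r.snapshot("wrist");pickle.dump((o,s),open("w1.pkl","wb"))
print(o["time_s"],o["joints"].round(3),o["tcp_pos"],o["tcp_rot"])
cv2.imwrite("pics/w1.png",cv2.resize(s["image"],None,fx=1.42,fy=1.42))
print(r.inverse_kinematics([.543,-.162,.15],[np.pi,0,np.deg2rad(100)]),r.inverse_kinematics([.543,-.162,.15],[np.pi,0,np.deg2rad(0)]))
E
```

```text
[-0.76408456 -0.01569344  0.35234383  1.60208231  0.00541633  1.55424007
 -0.51659004]
3.2583 [-0.752  0.057  0.357  1.869 -0.021  1.217 -0.493] [0.48079697 0.17974711 0.1712083 ] [-3.14062456e+00 -1.64745899e-03 -1.03995722e-01]
[-0.31192999  0.21488289  0.63129146  1.77720376 -0.13580347  1.19317182
  2.10398535] [-0.38709191  0.22638318  0.72049634  1.77945705 -0.15986585  1.19514515
  0.37969995]
```

View pics/w1.png

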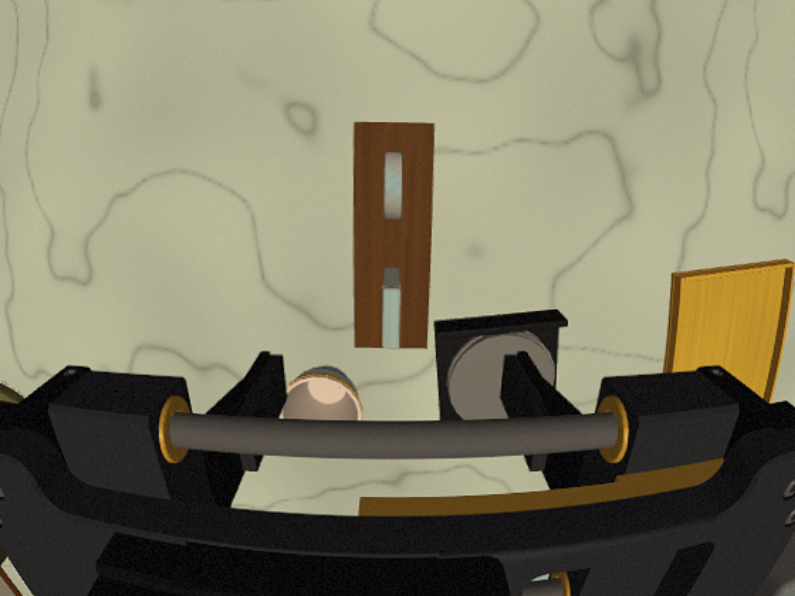

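The wrist view shows the square key's top face at about x 383–400, y 288–347 (×1.42), the round key at (393,185), and the stand's corners. finjan_c and the coasters are on either side, below finger height.

```bash
python3 - <<'E'
from h import *
o,s=pickle.load(open("w1.pkl","rb"))
f=lambda u,v,z:wonz(s,o["tcp_pos"],o["tcp_rot"],u/1.42,v/1.42,z)
P=[f(*p,.092) for p in((384,288),(400,288),(399.5,347),(382,347))]
print(np.round(P,4),np.mean(P,0)); 
a=(P[0]+P[1])/2-(P[2]+P[3])/2;print("len",np.linalg.norm(a),"yaw",np.rad2deg(np.arctan2(a[1],a[0]))-90, "w",np.linalg.norm(P[0]-P[1]))
Q=[f(*p,.042) for p in((354.5,123),(433.5,124),(428,348),(355,347.5))]
print(np.round(Q,4),np.mean(Q,0));b=(Q[0]+Q[1]-Q[2]-Q[3])/2;print(np.linalg.norm(b),np.linalg.norm(Q[0]-Q[1]),np.rad2deg(np.arctan2(b[1],b[0]))-90)
u=b/np.linalg.norm(b);print("slot",np.mean(Q,0)-.036*u)
E
```

```text
[[0.4767 0.1931 0.092 ]
 [0.4854 0.1922 0.092 ]
 [0.4817 0.1575 0.092 ]
 [0.4718 0.1585 0.092 ]] [0.47887357 0.17533563 0.092     ]
len 0.03492320453711977 yaw -7.10021783357999 w 0.008709171935070962
[[0.4675 0.2868 0.042 ]
 [0.5161 0.2811 0.042 ]
 [0.4998 0.133  0.042 ]
 [0.4498 0.1385 0.042 ]] [0.48328604 0.20985631 0.042     ]
0.1491614140501075 0.04892063480023373 -6.528938649172176
slot [0.47919266 0.17408979 0.042     ]
```

```bash
python3 - <<'E'
from h import *
from cell import r
yaw=np.deg2rad(-6.6)
r.move_pose([.479,.175,.13],[np.pi,0,yaw])
r.move_straight([.479,.175,.050],feed=.1)
r.grasp();o=r.observe();print(o["time_s"],o["opening"],o["ft_force"],o["tcp_pos"],o["tcp_rot"])
p=o["tcp_pos"]
r.move_straight([p[0],p[1],.20],feed=.1)
o=r.observe();print(o["time_s"],o["opening"],o["ft_force"])
r.move_pose([.543,-.162,.20],[np.pi,0,np.deg2rad(100)])
r.dwell(.3)
o=r.observe();s=r.snapshot("wrist");pickle.dump((o,s),open("w2.pkl","wb"))
print(o["time_s"],o["joints"].round(3),o["tcp_pos"],o["tcp_rot"],o["ft_force"],o["torque"])
cv2.imwrite("pics/w2.png",cv2.resize(s["image"],None,fx=1.42,fy=1.42))
E
```

```text
5.7583 0.009767904150306275 [ 0.70793904 -0.29630732  0.35582102] [0.47902731 0.17498879 0.04998938] [-3.14158841e+00 -5.04918251e-05 -1.15216191e-01]
7.4083 0.010112198211389539 [ 0.61391947 -0.17841928  0.4316923 ]
9.925 [-0.369  0.177  0.689  1.717 -0.117  1.289  2.091] [ 0.54305148 -0.16178953  0.19999056] [ 3.14158820e+00 -3.39484494e-05  1.74563047e+00] [-0.79359481 -0.36072424  0.12393874] [ 0.05286939  0.04487903 -0.03410754]
```

View pics/w2.png

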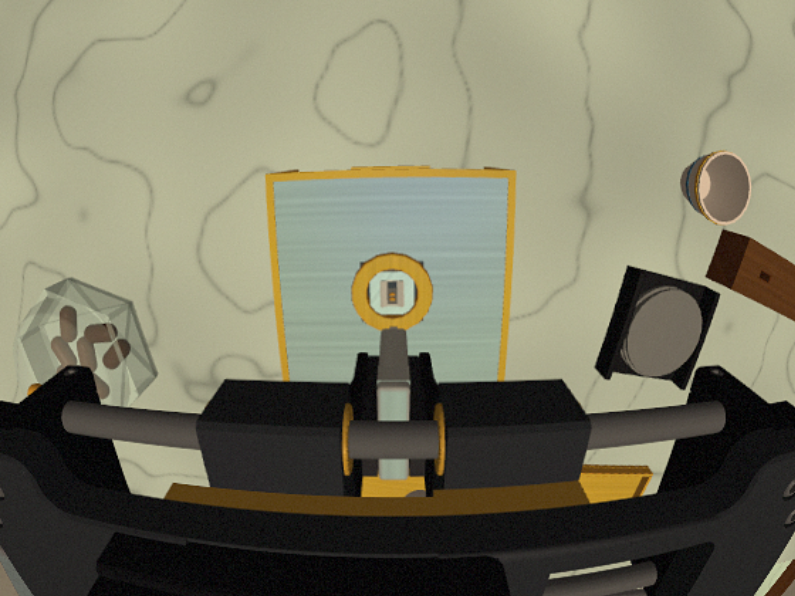

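The key is held, blade down. The collar is at (392,292), with the slot upright in the picture and in line with the tool's y axis. Next I'll fit the collar circle, the bin edges and the key's head.

```bash
python3 - <<'E'
from h import *
from scipy.optimize import least_squares
o,s=pickle.load(open("w2.pkl","rb"))
f=lambda u,v,z:wonz(s,o["tcp_pos"],o["tcp_rot"],u,v,z)
im=s["image"];hsv=cv2.cvtColor(im,cv2.COLOR_BGR2HSV)
m=cv2.inRange(hsv,(12,110,80),(30,255,255));w=np.zeros_like(m);w[172:236,244:308]=m[172:236,244:308]
c=max(cv2.findContours(w,cv2.RETR_EXTERNAL,cv2.CHAIN_APPROX_NONE)[0],key=cv2.contourArea)[:,0]
print(c.min(0),c.max(0))
c=c[c[:,1]<222]
P=np.array([f(u,v,.086) for u,v in c])[:,:2]
q=least_squares(lambda x:np.hypot(*(P-x[:2]).T)-x[2],[.543,-.162,.026],loss="soft_l1",f_scale=.001).x;print("collar",q)
g=cv2.cvtColor(im,cv2.COLOR_BGR2GRAY);print(g[194:220,266:288])
A,B=[f(u/1.42,v/1.42,.08)for u,v in((267,174),(515,172))];print(A,B,np.linalg.norm(A-B),np.rad2deg(np.arctan2(*(A-B)[[1,0]])))
# key head top edges, in tool frame
M=R.from_euler("xyz",o["tcp_rot"]).as_matrix()
for z,pts in((.242,((376.5,476),(409,476),(378,392),(410,392))),(.192,((382,330),(407,330)))):
  for u,v in pts:print(z,(M.T@(f(u/1.42,v/1.42,z)-o["tcp_pos"])).round(4))
cv2.imwrite("pics/w2z.png",cv2.resize(im[160:360,226:326],None,fx=3,fy=3,interpolation=cv2.INTER_CUBIC))
E
```

```text
[248 178] [304 232]
collar [ 0.54202347 -0.16320396  0.02503971]
[[195 196 196 196 198 202 202 191 190 188 198 203 199 199 198 198 196 193
  195 199 199 189]
 [196 194 196 200 199 201 197 189 191 195 198 202 201 197 198 197 194 198
  202 197 197 196]
 [194 197 198 201 204 199 190 192 194 201 204 204 200 202 202 198 200 202
  199 198 196 195]
 [196 194 167 146 153 163 178 185 191 191 177 169 168 164 175 148 139 153
  195 195 195 195]
 [199 183 160 154 157 165 149 118 114 114 101  92  93 126 160 148 142 148
  186 196 196 195]
 [197 183 162 168 171 166 141  78  60  62  63  62  57 125 157 158 159 163
  185 193 197 194]
 [202 182 165 165 170 167 139  79  62  64  65  60  56 126 159 159 158 161
  183 194 192 197]
 [202 187 163 169 169 170 137  79  62  64  62  64  56 130 158 159 157 162
  180 196 196 197]
 [201 185 159 167 167 171 136  86  63  72  66  72  68 116 157 159 155 160
  182 197 201 200]
 [200 179 161 164 168 168 137  99  86  88  87  91  85 113 154 158 156 160
  183 197 197 197]
 [193 182 160 166 168 170 137 100  93  94  91  93  90 117 153 161 158 160
  184 195 198 198]
 [187 177 16
[... 987 characters left out ...]
 158
  184 198 198 198]
 [199 194 184 175 188 190 190 198 195 196 192 195 191 196 194 193 183 188
  197 199 200 199]
 [196 197 197 195 197 198 193 197 197 196 199 199 199 203 202 196 196 200
  200 197 195 199]
 [200 198 197 197 197 195 197 194 197 197 199 198 200 201 200 199 197 199
  201 199 202 204]
 [196 202 198 201 196 196 194 198 200 201 199 201 204 200 201 201 201 201
  201 201 166 128]]
[ 0.48158169 -0.25218223  0.08      ] [ 0.45364495 -0.10147178  0.08      ] 0.15327785128101892 -79.49845100541228
0.242 [-0.006   0.0144 -0.042 ]
0.242 [ 0.0047  0.0144 -0.042 ]
0.242 [-0.005 -0.018 -0.042]
0.242 [ 0.0044 -0.018  -0.042 ]
0.192 [-0.0049 -0.0181  0.008 ]
0.192 [ 0.005  -0.0181  0.008 ]
```

View pics/w2z.png

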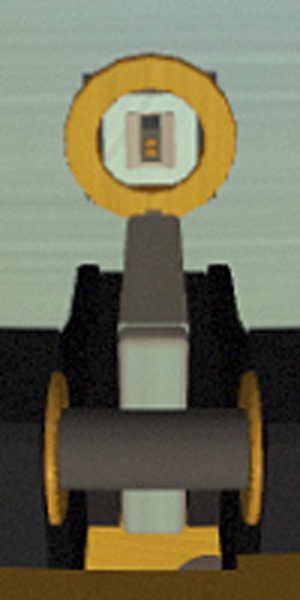

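```bash
python3 - <<'E'
from h import *
o,s=pickle.load(open("w2.pkl","rb"))
f=lambda u,v,z:wonz(s,o["tcp_pos"],o["tcp_rot"],u,v,z)
M=R.from_euler("xyz",o["tcp_rot"]).as_matrix();T=lambda p:(M.T@(p-o["tcp_pos"])).round(4)
# slot edges (subpixel) at z=.080 / mouth .083
for n,z,p in(("slot ctr",.083,(276,205.7)),("slot top",.083,(276,197.7)),("slot bot",.083,(276,213.6)),("L",.080,(272.6,206)),("R",.080,(279.3,206)),("colL",.083,(267.7,206)),("colR",.083,(283.7,206))):
    print(n,f(*p,z).round(4),T(f(*p,z)))
c=lambda x,y:(x/3+226-.33,y/3+160-.33)
for n,z,p in(("top fL",.242,c(118,327)),("top fR",.242,c(187,327)),("top bL",.242,c(122,531)),("top bR",.242,c(187,531)),("bot fL",.192,c(125,214)),("bot fR",.192,c(183,214))):print(n,T(f(*p,z)))
E
```

```text
slot ctr [ 0.5426 -0.1629  0.083 ] [-0.001  -0.0007  0.117 ]
slot top [ 0.5352 -0.1642  0.083 ] [-0.001  -0.0081  0.117 ]
slot bot [ 0.5499 -0.1616  0.083 ] [-0.001   0.0068  0.117 ]
L [ 0.5443 -0.1657  0.08  ] [-0.0041  0.0005  0.12  ]
R [ 0.5432 -0.1597  0.08  ] [0.002  0.0005 0.12  ]
colL [ 0.5441 -0.1702  0.083 ] [-0.0085 -0.0004  0.117 ]
colR [ 0.5416 -0.156   0.083 ] [ 0.0059 -0.0004  0.117 ]
top fL [-0.0055 -0.0215 -0.042 ]
top fR [ 0.0041 -0.0215 -0.042 ]
top bL [-0.0055  0.0153 -0.042 ]
top bR [ 0.0047  0.0153 -0.042 ]
bot fL [-0.0058 -0.0189  0.008 ]
bot fR [ 0.005  -0.0189  0.008 ]
```

The slot measures 14.9 × 6.1 mm as expected, at tool offset (-1.0, -0.7) mm. The key sits at about (-0.3, -0.4) mm in the tool frame. I'll make a small correction and insert stepwise, watching the force.

```bash
cat >> h.py <<'E'
def step(r,xy,z,feed=.03):
    r.move_straight([xy[0],xy[1],z],feed=feed);o=r.observe()
    print("t%.2f cmd %.4f z %.4f xy %s F %s T %s op %.4f"%(o["time_s"],z,o["tcp_pos"][2],((o["tcp_pos"][:2]-xy)*1e3).round(2),o["ft_force"].round(1),o["torque"].round(2),o["opening"]));return o
E
python3 - <<'E'
from h import *
from cell import r
o=r.observe();M=R.from_euler("xyz",o["tcp_rot"]).as_matrix()
t=o["tcp_pos"]+M@np.array([-.0008,-.0004,0]);print(t);np.save("xy.npy",t[:2])
r.move_straight([t[0],t[1],.132],feed=.1,frame=[np.pi,0,np.deg2rad(100.2)])
b=step(r,t[:2],.130)["ft_force"]
for z in np.arange(.127,.110,-.003):
    o=step(r,t[:2],z)
    if (o["ft_force"]-b)[2]>15 or np.hypot(*(o["ft_force"]-b)[:2])>10:break
E
```

```text
[ 0.5427898  -0.16268875  0.20000195]
t11.06 cmd 0.1300 z 0.1304 xy [ 0.23 -0.02] F [-1.1 -0.5 -0.4] T [ 0.08 -0.01  0.04] op 0.0096
t11.31 cmd 0.1270 z 0.1268 xy [-0.15  0.08] F [-0.3  0.4 -0.6] T [0.05 0.04 0.01] op 0.0100
t11.56 cmd 0.1240 z 0.1237 xy [-0.2   0.07] F [-0.4  1.3 -0.4] T [0.05 0.05 0.04] op 0.0099
t11.81 cmd 0.1210 z 0.1210 xy [0.35 0.09] F [ 1.2 -0.6 -0.7] T [ 0.07 -0.27  0.  ] op 0.0099
t12.06 cmd 0.1180 z 0.1179 xy [0.48 0.17] F [ 2.2  0.2 -1.6] T [ 0.13 -0.67 -0.  ] op 0.0097
t12.31 cmd 0.1150 z 0.1149 xy [0.41 0.17] F [ 3.8  0.9 -1.6] T [ 0.13 -0.83  0.  ] op 0.0098
t12.56 cmd 0.1120 z 0.1123 xy [0.7  0.19] F [4.1 1.5 1.1] T [ 0.24 -0.98  0.  ] op 0.0099
```

Entered cleanly to about 16 mm. The side force says to shift about +0.6 mm in x, so I'll correct that, continue, and rock on resistance.

```bash
python3 - <<'E'
from h import *
from cell import r
xy=np.load("xy.npy")+[.0007,.0002];np.save("xy.npy",xy)
for z in (.112,.110,.108,.106,.104,.102,.100,.098):
    o=step(r,xy,z)
    if abs(o["ft_force"][2])>24 or np.hypot(*o["ft_force"][:2])>10:break
E
```

```text
t12.81 cmd 0.1120 z 0.1122 xy [0.15 0.01] F [1.4 0.6 2.1] T [ 0.22 -0.73  0.03] op 0.0097
t13.06 cmd 0.1100 z 0.1099 xy [ 0.23 -0.19] F [ 4.2 -0.6 -0.3] T [-0.01 -1.17  0.04] op 0.0099
t13.31 cmd 0.1080 z 0.1071 xy [-0.1  0.2] F [ 5.9 -0.4 -4.1] T [ 0.03 -1.45 -0.03] op 0.0099
t13.56 cmd 0.1060 z 0.1053 xy [-0.24  0.33] F [ 5.3 -0.  -4.7] T [ 0.16 -1.38 -0.05] op 0.0100
t13.81 cmd 0.1040 z 0.1038 xy [-0.2   0.14] F [ 4.3  0.1 -2.7] T [ 0.21 -1.08  0.02] op 0.0096
t14.06 cmd 0.1020 z 0.1023 xy [ 0.28 -0.11] F [ 4.1  0.2 -0.3] T [ 0.22 -0.95  0.05] op 0.0099
t14.31 cmd 0.1000 z 0.1009 xy [ 0.61 -0.33] F [2.6 1.2 6.1] T [ 0.2  -0.82  0.01] op 0.0097
t14.56 cmd 0.0980 z 0.0979 xy [ 0.36 -0.09] F [ 5.3 -1.1 -1.9] T [ 0.22 -1.43 -0.03] op 0.0096
```

```bash
python3 - <<'E'
from h import *
from cell import r
xy=np.load("xy.npy")
xy=xy+[.0006,0];np.save("xy.npy",xy)
for i,z in enumerate((.096,.095,.094,.093,.092,.091)):
    rk=.0004*(-1)**i*np.array([.98,.17])
    o=step(r,xy+rk,z)
    if o["ft_force"][2]>22 or np.hypot(*o["ft_force"][:2])>12:break
r.dwell(.3);o=r.observe();print(o["tcp_pos"],o["ft_force"],o["torque"],o["opening"])
s=r.snapshot("wrist");pickle.dump((o,s),open("w3.pkl","wb"))
cv2.imwrite("pics/w3.png",cv2.resize(s["image"][140:350,176:376],None,fx=2.8,fy=2.8,interpolation=cv2.INTER_CUBIC))
E
```

```text
t14.81 cmd 0.0960 z 0.0950 xy [-1.01  0.24] F [ 2.9  0.6 -2.8] T [ 0.2  -0.76  0.01] op 0.0097
t15.06 cmd 0.0950 z 0.0947 xy [-0.3   0.23] F [ 3.4  0.6 -1.8] T [ 0.3  -0.76  0.02] op 0.0096
t15.31 cmd 0.0940 z 0.0940 xy [-0.74 -0.27] F [-0.6  0.6  1. ] T [0.21 0.1  0.01] op 0.0099
t15.56 cmd 0.0930 z 0.0939 xy [ 0.02 -0.17] F [-1.5  1.3  6.7] T [0.3  0.24 0.01] op 0.0097
t15.81 cmd 0.0920 z 0.0938 xy [-0.62 -0.28] F [-4.8  1.9 13.9] T [ 0.51  1.26 -0.02] op 0.0098
t16.06 cmd 0.0910 z 0.0937 xy [ 0.14 -0.19] F [-5.   2.6 18.4] T [0.68 1.33 0.02] op 0.0101
[ 0.54383774 -0.16276093  0.09367882] [-4.81059509  2.13375621 17.85927029] [0.68460031 1.38595201 0.02492261] 0.00998786286852175
```

View pics/w3.png

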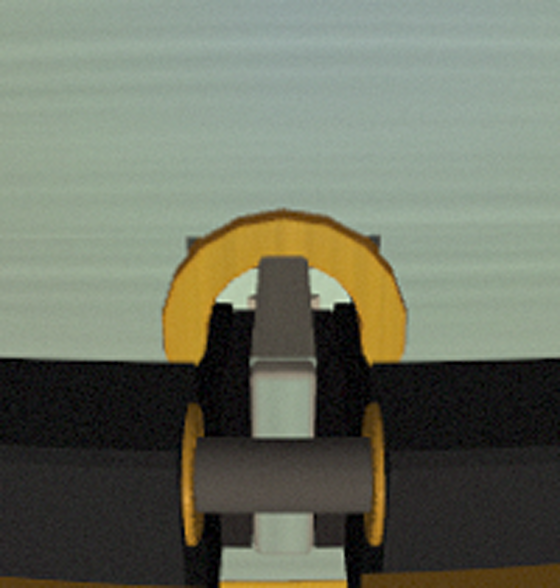

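The key stopped hard at TCP z = 0.0938, so 34 mm deep, and the underside of the head is seated at the collar. Now I'll turn clockwise about the lock axis with a light downward push.

```bash
cat >> h.py <<'E'
def turn(r,deg,C=(.5425,-.1630),d=.0012,z=.0925):
    y=np.deg2rad(deg);r.move_straight([C[0]+d*np.sin(y),C[1]-d*np.cos(y),z],frame=[np.pi,0,y],feed=.05);o=r.observe()
    print("t%.2f cmd %.0f yaw %.1f pos %s F %s Tz %.3f op %.4f"%(o["time_s"],deg,np.rad2deg(o["tcp_rot"][2]),o["tcp_pos"].round(4),o["ft_force"].round(1),o["torque"][2],o["opening"]));return o
E
python3 - <<'E'
from h import *
from cell import r
for d in (97,93,88,82,76,70):
    o=turn(r,d)
    if np.abs(o["ft_force"]).max()>25:break
E
```

```text
t16.66 cmd 97 yaw 97.0 pos [ 0.5439 -0.1629  0.0939] F [-2.4  1.8  9.9] Tz -0.048 op 0.0098
t16.91 cmd 93 yaw 93.0 pos [ 0.544  -0.1627  0.0938] F [-2.5  2.4 10.7] Tz -0.006 op 0.0099
t17.16 cmd 88 yaw 88.0 pos [ 0.5441 -0.1627  0.0939] F [-1.9  2.5 10.8] Tz -0.010 op 0.0100
t17.42 cmd 82 yaw 82.0 pos [ 0.5441 -0.1627  0.0938] F [-1.8  3.7 10.9] Tz -0.025 op 0.0100
t17.68 cmd 76 yaw 76.0 pos [ 0.5441 -0.1627  0.0938] F [-1.8  3.  10.4] Tz -0.084 op 0.0100
t17.93 cmd 70 yaw 70.0 pos [ 0.544  -0.1628  0.0938] F [-1.7  2.7 10.2] Tz -0.029 op 0.0097
```

```bash
python3 - <<'E'
from h import *
from cell import r
for d in (63,56,49,42,35,28,22,17,13,10,8):
    o=turn(r,d)
    if np.abs(o["ft_force"]).max()>25 or abs(o["torque"][2])>.4:break
E
```

```text
t18.21 cmd 63 yaw 63.1 pos [ 0.544  -0.1628  0.0939] F [-1.6  3.3 11. ] Tz -0.015 op 0.0098
t18.48 cmd 56 yaw 56.1 pos [ 0.5441 -0.1629  0.0938] F [-2.1  3.1 10.5] Tz -0.039 op 0.0099
t18.76 cmd 49 yaw 49.1 pos [ 0.544  -0.1628  0.0938] F [-1.8  3.6 10.2] Tz -0.026 op 0.0101
t19.03 cmd 42 yaw 42.1 pos [ 0.544  -0.1629  0.0938] F [-1.4  4.  10.5] Tz 0.005 op 0.0098
t19.31 cmd 35 yaw 35.1 pos [ 0.544  -0.1629  0.0939] F [-0.8  3.8 10.4] Tz 0.003 op 0.0100
t19.58 cmd 28 yaw 28.1 pos [ 0.5439 -0.1629  0.0938] F [-2.2  3.7 10.9] Tz 0.002 op 0.0097
t19.84 cmd 22 yaw 22.1 pos [ 0.5439 -0.1629  0.0939] F [-0.7  4.7 10.4] Tz -0.000 op 0.0096
t20.09 cmd 17 yaw 17.1 pos [ 0.5439 -0.1629  0.0938] F [-0.8  4.7 10.3] Tz 0.097 op 0.0096
t20.34 cmd 13 yaw 13.1 pos [ 0.5439 -0.1629  0.0939] F [-0.7  4.4 10.6] Tz 0.041 op 0.0101
t20.59 cmd 10 yaw 10.1 pos [ 0.5439 -0.1629  0.0938] F [-0.8  4.3 10.6] Tz 0.051 op 0.0099
t20.84 cmd 8 yaw 8.1 pos [ 0.5439 -0.1629  0.0938] F [-1.   3.1  9.4] Tz 0.120 op 0.0100
```

The TCP stays at (0.544, -0.163), so the key is centred in the grip. I'll re-centre the command there to take out the side load, then press up to the stop.

```bash
python3 - <<'E'
from h import *
from cell import r
C=(.5439,-.1630)
for d in (8,6,4,2):
    o=turn(r,d,C,0,.0922)
    r.dwell(.1);T=np.mean([r.observe()["torque"][2] for _ in range(3)]);print(T)
    if abs(T)>.3:break
r.dwell(.3);print(r.observe()["torque"],r.observe()["joints"])
ims=[]
for n,(x,y,w,h) in dict(side=(290,125,100,90),top=(285,185,100,90)).items():
    s=r.snapshot(n);ims.append(cv2.resize(s["image"][y:y+h,x:x+w],(400,360),interpolation=cv2.INTER_CUBIC))
cv2.imwrite("pics/f1.png",np.hstack(ims))
s=r.snapshot("wrist");cv2.imwrite("pics/f2.png",s["image"])
E
```

```text
t21.09 cmd 8 yaw 8.1 pos [ 0.5439 -0.1629  0.0938] F [-4.   2.2 13.5] Tz 0.130 op 0.0099
0.07050164457498134
t21.44 cmd 6 yaw 6.1 pos [ 0.544  -0.1629  0.0938] F [-3.   3.6 13.3] Tz 0.069 op 0.0098
0.15810761796808376
t21.79 cmd 4 yaw 4.1 pos [ 0.544  -0.1629  0.0938] F [-4.2  2.5 14.2] Tz 0.194 op 0.0096
0.23775166711801354
t22.14 cmd 2 yaw 2.1 pos [ 0.544  -0.163   0.0938] F [-2.9  2.6 14. ] Tz 0.326 op 0.0099
0.30070441799999925
[0.55460071 0.93574549 0.29180576] [-0.57619285  0.37076691  0.98325902  1.83925977 -0.34360545  1.11495331
  0.56747907]
```

View pics/f1.png

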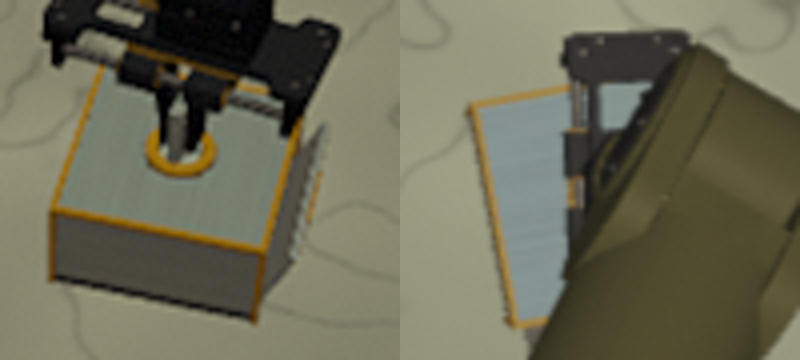

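View pics/f2.png

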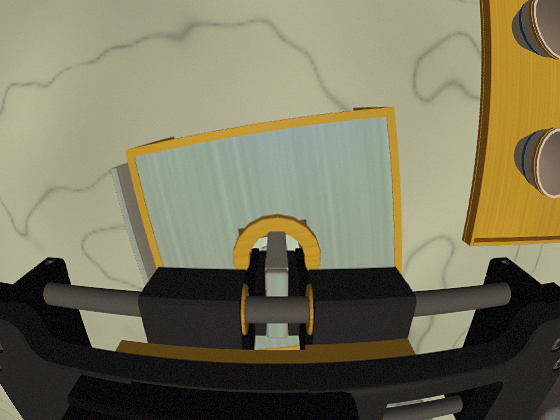

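The side view shows the bin's front panel tipped out at about (310,190), and the wrist view shows its edge at (130,220). The torque of 0.3 N·m is well above the spring's 0.10, so the lock is on its stop. I'll check the stand and cups by image difference, then hand in.

```bash
python3 - <<'E'
from h import *
from cell import r
for n,regs in dict(top=dict(round=(172,244,25,20),finc=(230,266,24,26),coast=(226,210,38,38),cups=(222,122,100,52)),side=dict(round=(270,270,28,30),finc=(326,240,28,28),cups=(184,140,100,98))).items():
    a=pickle.load(open(n+"0.pkl","rb"))["image"];b=r.snapshot(n)["image"]
    for k,(x,y,w,h) in regs.items():
        d=cv2.absdiff(a,b)[y:y+h,x:x+w].max(2);print(n,k,d.mean().round(1),(d>40).mean().round(3))
o=r.observe();print(o["time_s"],o["tcp_pos"],o["ft_force"],o["torque"],o["opening"])
r.job_done()
E
```

```text
top round 6.4 0.0
top finc 9.8 0.0
top coast 7.2 0.0
top cups 10.4 0.0
side round 4.7 0.0
side finc 5.4 0.0
side cups 5.9 0.0
22.7917 [ 0.54399409 -0.1629089   0.09381178] [-3.11575064  3.03491954 13.34523638] [0.53837779 0.93612731 0.34915739] 0.00994678578338917
the job is handed in; nothing more can be done
```

I took the square-headed key from the stand, pushed it fully home in the lock, turned it clockwise to the stop, and handed the job in at 22.8 s. The gripper was still holding the key turned.

- **Fully home:** the key stopped hard with the tool at z = 0.0938 m, which matches 34 mm of entry. The head was seated at the collar before I began turning.
- **Turned:** I turned the tool about 98°. The torque then rose to about 0.3 N·m against the 0.10 N·m spring, so the cylinder is on its stop. The side and wrist pictures show the bin's front panel tipped out.
- **Forces:** the largest push I read was about 18 N.
- **Nothing else disturbed:** comparing pictures before and after showed no change at the round key, the three cups or the coasters. I did not compare the coffee pot or the date dish this way, but the arm kept clear of them.
- **Where checks disagreed:** the wrist camera suggested the key sat about 1 mm off-centre in the grip and slightly tilted. While turning, the arm's position showed it was centred. I corrected the small sideways force this caused (about 6 N at most) on the way in and during the turn.

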